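# Sort and nest the parts cups, then cover the good stack

### The arm

A 6-joint arm with a two-finger parallel gripper is mounted at the origin on a cart in front of the work surface, level with it; the furniture and walls round the work are solid. World frame = base frame: x ahead of the robot, y to its left, z up, the work surface at z = 0. Lengths are in m, angles in rad, forces in N, time in s.
With the tool pointing down it reaches from about 0.425 to 1.125 m from the base axis. Payload 14.9 kg.
Tool frame: the origin (TCP) lies midway between the tips of the shut fingers; the grasp point (between the pads) lies 19 mm behind it (robot.pinch_z is the z of the grasp point in the tool frame, in m); z points along the fingers, y is the direction in which the jaws open and shut (so a half turn about z gives the same grasp; the last joint's range is limited). The gripper opens to 91 mm and grips with 3 to 60 N. Pads are 32 mm wide; open, the fingers measure 118 mm over their backs; the gripper's body (76 mm by 178 mm) begins 60 mm behind the grasp point.
Start: joints at [1.299, 0.379, 1.734, -0, 1.028, -0.033], TCP at [0.166, 0.68, 0.214] pointing down, gripper open.
Joint ranges: [-2.77, 2.77], [-0.74, 2.19], [0, 2.66], [-1.06, 4.2], [0.31, 2.87], [-3.08, 3.08]. Speed limits (rad/s): [1.89, 1.89, 2.39, 3.14, 3.14, 3.14].

### API

Orientations are given as a unit quaternion [x, y, z, w].
In Python, from rig import status, optics, ticket, robot gives the robot as it stands.
- The arm moves only by the tool move_arm, never from a script. Its argument "steps" is a list of rows, each a list of 7 numbers: the shift along the tool's x, y, z in cm, then the turn, a rotation vector about the tool's x, y, z in rad, then the gripper command: -1 is fully open, 1 is shut, values between are in proportion. In form: [[dx, dy, dz, rx, ry, rz, hand], ...]. A call has 1 to 12 rows; each row is the pose to reach, as a shift and turn from the pose commanded when the call began, along the tool's axes at that moment; what a row does not reach only later rows make up. A row lasts 1/8 s, in which the tool goes at most 62.5 mm and 10.7 degrees, less where a joint would pass 70% of its speed; a pose out of reach is approached as far as the arm can. A call with a gripper value outside its range is refused whole. The fingers move at their own pace and stop on an object; the grip force is fixed at half the most. Time passes only in rows, so rows that repeat a pose let the fingers close. It gives the time, the measured TCP pose, the force and the opening at its end, in the units of the state.
- status.get_state(): the state, without advancing time (a new reading comes with each control period).
- optics.get_image(name): name is "scene" or "top" or "wrist"; returns the picture (400x640x3 uint8, red, green, blue); there is no depth.
- optics.camera_info(name): a dict with "fx", "fy", "cx", "cy" (pixels), "k1" (the pictures are not rectified: a ray, as slopes to the right and down, at radius r is drawn at 1 + k1 r^2 times it, then the intrinsics apply), "R" (3x3) and "t" (3): a world point X has camera coordinates R X + t; the wrist camera has in their place "tool_from_camera" (4x4, takes a point from camera to tool coordinates, whose origin is the TCP and whose axes are the flange's). Camera axes: x right, y down, z forward; pixel columns grow to the right and rows downward; lengths in m; the calibration is good to about 2 mm. A picture is of the moment at which its call begins: read the wrist's pose just before it. camera_info takes no time and is no camera call.
- ticket.hand_in(): hands the job in, once; it reports no verdict.
The state is a dict: "time_s": time; "joint_positions": joint angles; "qvel": joint speeds; "effort": joint torques, N m; "tcp_pos": TCP position; "eef_rot": TCP orientation; "force": force on the tool from outside, world axes, zero at the start; "torque": the same for the moment, N m; "finger_gap": opening from 0.0 (shut) to 1.0 (fully open).
Only numpy, scipy, OpenCV 4.12 (cv2) and the standard library are available. Lean on these libraries where they do the work, as an engineer would, in place of code of your own. Each camera call takes 0.05 s, during which the arm holds its last target. There are 200 camera calls.

### The job

The empty parts cups are to be put away. Take the lid off the round base, then nest all the plain cups upright one in another in a stack on the round base, and all the cups that carry a square tag on the rim in a second stack on the square base, every cup fully home in the one below. When the plain cups are all stacked, put the lid back on as the cover of their top cup, seated flat; leave the other things on the bench where they are.

Things in the scene. Friction and masses are not known exactly. Their poses are not given: they have to be found in the camera images.
- cup_plain_1: Plain cup, no tag: grey open cup, 50 mm tall: band 60 mm wide outside, 53 inside over the top 25 mm (inner floor 25 mm down), then a shoulder and a cone from 48 mm to a 36 mm foot. Nested home it sits 25 mm above the cup below. 90 g, grip across the band. Origin: centre under the foot, z up. May be absent
- cup_plain_2: Plain cup, no tag: grey open cup, 50 mm tall: band 60 mm wide outside, 53 inside over the top 25 mm (inner floor 25 mm down), then a shoulder and a cone from 48 mm to a 36 mm foot. Nested home it sits 25 mm above the cup below. 90 g, grip across the band. Origin: centre under the foot, z up. May be absent
- cup_plain_3: Plain cup, no tag: grey open cup, 50 mm tall: band 60 mm wide outside, 53 inside over the top 25 mm (inner floor 25 mm down), then a shoulder and a cone from 48 mm to a 36 mm foot. Nested home it sits 25 mm above the cup below. 90 g, grip across the band. Origin: centre under the foot, z up. May be absent
- cup_plain_4: Plain cup, no tag: grey open cup, 50 mm tall: band 60 mm wide outside, 53 inside over the top 25 mm (inner floor 25 mm down), then a shoulder and a cone from 48 mm to a 36 mm foot. Nested home it sits 25 mm above the cup below. 90 g, grip across the band. Origin: centre under the foot, z up. May be absent
- cup_tag_1: Tagged cup: grey open cup, 50 mm tall: band 60 mm wide outside, 53 inside over the top 25 mm (inner floor 25 mm down), then a shoulder and a cone from 48 mm to a 36 mm foot. Nested home it sits 25 mm above the cup below. 90 g, grip across the band. Origin: centre under the foot, z up. May be absent. Square flat tag 22 mm wide juts level from the rim along its +x to 55 mm off axis
- cup_tag_2: Tagged cup: grey open cup, 50 mm tall: band 60 mm wide outside, 53 inside over the top 25 mm (inner floor 25 mm down), then a shoulder and a cone from 48 mm to a 36 mm foot. Nested home it sits 25 mm above the cup below. 90 g, grip across the band. Origin: centre under the foot, z up. May be absent. Square flat tag 22 mm wide juts level from the rim along its +x to 55 mm off axis
- cup_tag_3: Tagged cup: grey open cup, 50 mm tall: band 60 mm wide outside, 53 inside over the top 25 mm (inner floor 25 mm down), then a shoulder and a cone from 48 mm to a 36 mm foot. Nested home it sits 25 mm above the cup below. 90 g, grip across the band. Origin: centre under the foot, z up. May be absent. Square flat tag 22 mm wide juts level from the rim along its +x to 55 mm off axis
- round_nest: Round aluminium stacking base (a disc), diameter 100 mm, 20 mm high, with a stepped hole in its middle: upper part 56 mm wide and 8 mm deep, lower part 44 mm wide and 8 mm deep; a cup's foot stands in the lower part on its floor, 4 mm above the origin. Fixed to the bench. Origin: centre of its underside
- square_nest: Square aluminium stacking base (a square plate), side 100 mm, 20 mm high, with a stepped hole in its middle: upper part 56 mm wide and 8 mm deep, lower part 44 mm wide and 8 mm deep; a cup's foot stands in the lower part on its floor, 4 mm above the origin. Fixed to the bench. Origin: centre of its underside
- lid: Lid: aluminium disc 62 mm wide, 4 thick; below it a plug 50 mm wide, 6 deep; on it a black knob 24 mm wide, its grip 16 to 34 mm above the origin. Origin: centre under the plug, z up. Starts in the upper part of the round base's hole. Seated on a cup its disc lies on the rim, its origin 44 mm above the cup's. 100 g
- grease_tin: Bystander: cream tin, 72 mm across, 40 mm high; origin under its centre
- small_tin: Bystander: small paint tin, 77 mm across, 77 mm high; origin under its centre
- screw_tray: Bystander: low steel tray of screws, 87 x 130 x 44 mm; origin under its centre
- hex_key: Bystander: steel hex key lying flat, 34 x 99 x 9 mm; origin under its centre
There are look-alikes about, which are no part of the job. What is shaped like the cup_plain_1 but orange or red is not meant.

How it is judged:
By the outcome, as a careful person would: the job done as asked, in the order asked, and still so for the second after the job is handed in, with the robot touching nothing.
Of cup_plain_1, cup_plain_2, cup_plain_3, cup_plain_4 only 3 to 4 are there at a start; the rules pass over those that are not, and their reading is None.
Of cup_tag_1, cup_tag_2, cup_tag_3 only 2 to 3 are there at a start; the rules pass over those that are not, and their reading is None.
At some moment in a run one of cup_plain_1, cup_plain_2, cup_plain_3, cup_plain_4, cup_tag_1, cup_tag_2, cup_tag_3, lid may be knocked a few centimetres aside while the robot is not near it.
It also fails if it takes over 200 s, if anything falls off the work surface, if the arm or the gripper's body presses on something with over 40 N, if the wrist force passes 120 N, or if a joint passes its speed limit or range.

## Working session

There is one attempt and no reset: what is moved stays moved. The work goes in short steps, Python scripts to look and compute and a tool call to move; the robot and the scene stay as the last step left them, time stands still between calls to the robot, and variables do not carry over. Pictures are saved under pics/ and viewed, about 12 in all and at most 16, crops included, and the job is handed in when it is done.

Besides the shell and the picture viewer there is one more tool, called as a command line: name --pt "numbers of a row" for each row, then --argument value for the rest. move_arm: Moves the arm, as the interface text tells. Its arguments: {"type":"object","properties":{"steps":{"type":"array"}},"required":["steps"]}

```bash
ls; mkdir -p pics
python3 - <<'E'
from rig import status, optics, ticket, robot
import cv2, numpy as np
s=status.get_state(); print(s)
for n in ("scene","top","wrist"):
    im=optics.get_image(n); cv2.imwrite(f"pics/{n}0.png",im[:,:,::-1]); 
    print(n,{k:(np.round(v,4).tolist() if not np.isscalar(v) else v) for k,v in optics.camera_info(n).items()})
E
```

```text
pics
{'time_s': 0.0, 'joint_positions': array([ 1.29867404e+00,  3.79434139e-01,  1.73478286e+00, -4.27791406e-06,
        1.02845109e+00, -3.32863480e-02]), 'qvel': array([ 0.00059982,  0.00103418,  0.00046538,  0.00262985, -0.00091158,
       -0.00304484]), 'effort': array([-3.42915140e-03, -7.63732481e+01, -4.34366226e+01,  6.49232743e-02,
        4.24010865e-02, -9.02640113e-05]), 'tcp_pos': array([0.16549287, 0.67975575, 0.21326933]), 'eef_rot': array([ 1.19133228e-01,  9.92878132e-01, -5.31738170e-04, -7.99828178e-05]), 'force': array([-0.41787815,  0.472662  ,  0.04111303]), 'torque': array([-0.05072208, -0.03258485, -0.04799716]), 'finger_gap': 1.0048463734835826}
scene {'fx': 413.0988386065547, 'fy': 413.0988386065547, 'cx': 314.5686644711539, 'cy': 206.34679643039914, 'k1': 0.03560655073707553, 'R': [[0.8748, -0.4839, -0.0242], [-0.2323, -0.3751, -0.8974], [0.4251, 0.7907, -0.4406]], 't': [-0.5021, 0.1816, 1.1129]}
top {'fx': 366.4541369501035, 'fy': 366.4541369501035, 'cx': 330.707629955077, 'cy': 202.51302699331572, 'k1': 0.009513635273283142, 'R': [[-0.0509, -0.9987, -0.0032], [-0.9771, 0.0505, -0.2069], [0.2068, -0.0075, -0.9784]], 't': [0.011, 0.5699, 1.0055]}
wrist {'fx': 353.59414509470116, 'fy': 353.59414509470116, 'cx': 312.1432256679519, 'cy': 202.51777669290468, 'k1': -0.04094523733216137, 'tool_from_camera': [[0.0003, -0.9565, -0.2916, 0.0836], [1.0, 0.0005, -0.0005, 0.0016], [0.0006, -0.2916, 0.9565, -0.1708], [0.0, 0.0, 0.0, 1.0]]}
```

View pics/top0.png

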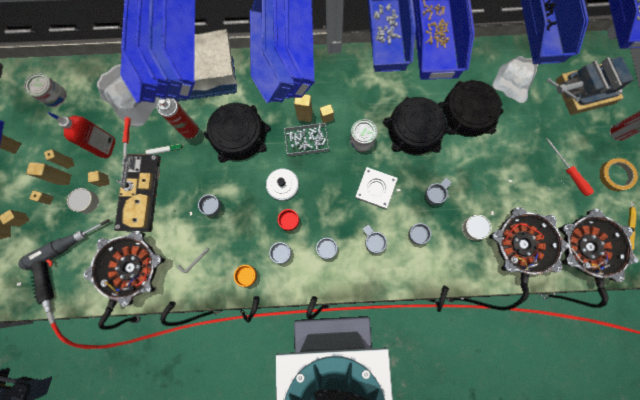

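View pics/scene0.png

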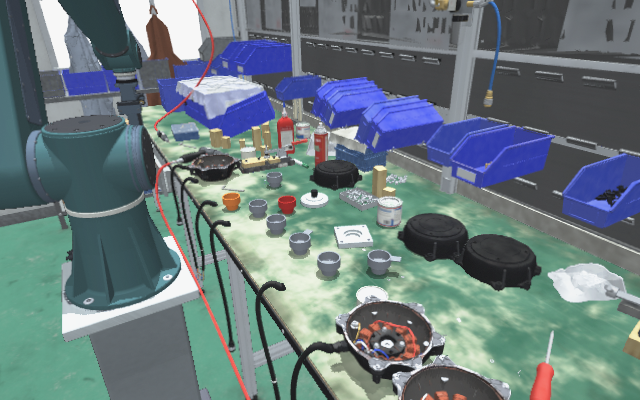

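The top view shows grey cups at (208,206), (281,253), (327,249), (375,242), (419,235) and (437,193). The lid on the round base is at (282,184) and the square base at (376,187). The red cup (288,219) and the orange cup (245,276) are look-alikes. I'll enlarge to check the tags and measure at the same time.

```bash
cat > h.py <<'E'
from rig import status, optics, ticket, robot
import cv2, numpy as np
from scipy.spatial.transform import Rotation as Ro
def ray(name,uv,st=None):
    i=optics.camera_info(name); K=np.array([[i['fx'],0,i['cx']],[0,i['fy'],i['cy']],[0,0,1]])
    n=cv2.undistortPoints(np.float64(uv).reshape(-1,1,2),K,np.array([i['k1'],0,0,0.])).reshape(-1,2)
    d=np.c_[n,np.ones(len(n))]
    if name=='wrist':
        T=np.array(i['tool_from_camera']); R=Ro.from_quat(st['eef_rot']).as_matrix()
        return R@T[:3,3]+st['tcp_pos'], d@(R@T[:3,:3]).T
    R=np.array(i['R']); return -R.T@np.array(i['t']), d@R
def onplane(name,uv,z,st=None):
    o,d=ray(name,uv,st); return (o+d*((z-o[2])/d[:,2])[:,None])[:,:2]
def project(name,X,st=None):
    i=optics.camera_info(name); X=np.atleast_2d(X).astype(float)
    K=np.array([[i['fx'],0,i['cx']],[0,i['fy'],i['cy']],[0,0,1]])
    if name=='wrist':
        T=np.eye(4); T[:3,:3]=Ro.from_quat(st['eef_rot']).as_matrix(); T[:3,3]=st['tcp_pos']
        M=np.linalg.inv(T@np.array(i['tool_from_camera'])); R,t=M[:3,:3],M[:3,3]
    else: R,t=np.array(i['R']),np.array(i['t'])
    return cv2.projectPoints(X,cv2.Rodrigues(R)[0],t,K,np.array([i['k1'],0,0,0.]))[0].reshape(-1,2)
def circ(P):
    A=np.c_[2*P,np.ones(len(P))]; c=np.linalg.lstsq(A,(P**2).sum(1),rcond=None)[0]
    return c[:2],np.sqrt(c[2]+c[:2]@c[:2])
E
python3 - <<'E'
from h import *
im=cv2.imread('pics/top0.png')
c=im[160:285,190:460]; cv2.imwrite('pics/crop0.png',cv2.resize(c,None,fx=2.95,fy=2.95,interpolation=cv2.INTER_CUBIC))
for n,p in dict(A=(208,206),B=(281,253),C=(327,249),D=(375,242),E=(419,235),F=(437,193)).items():
    print(n,onplane('top',[p],.045).round(3)[0], im[p[1]-2:p[1]+3,p[0]-2:p[0]+3].mean((0,1)).round())
for n,p,z in (('lid',(282,184),.024),('lidknob',(281.5,183),.048),('sq',(377,187),.02)): print(n,onplane('top',[p],z).round(3)[0])
E
```

```text
A [0.581 0.343] [195. 184. 175.]
B [0.433 0.131] [211. 199. 190.]
C [ 0.437 -0.001] [211. 199. 190.]
D [ 0.45 -0.14] [203. 190. 183.]
E [ 0.464 -0.268] [191. 180. 171.]
F [ 0.585 -0.334] [185. 174. 166.]
lid [0.642 0.126]
lidknob [0.639 0.125]
sq [ 0.619 -0.162]
```

View pics/crop0.png

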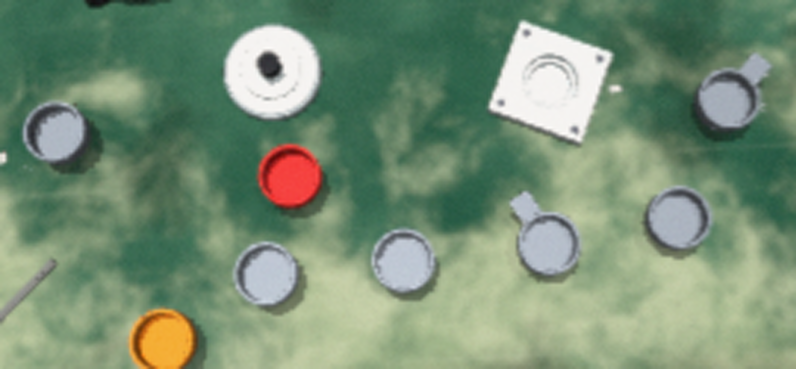

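Plain cups: A (208,206), B (281,253), C (327,249) and E (419,235), all with no tag. Tagged cups: D (375,242), tag up-left, and F (437,193), tag up-right. The red and orange cups are excluded. First I move so the wrist camera hovers over the lid.

```bash
cat >> h.py <<'E'
def shift(x,y,z,yaw=0.):
    """shift in tool cm and rz so that tool goes to x,y,z pointing down, tool y at yaw from world y"""
    s=status.get_state(); R=Ro.from_quat(s['eef_rot']); 
    tgt=Ro.from_matrix(np.array([[-np.cos(yaw),-np.sin(yaw),0],[-np.sin(yaw),np.cos(yaw),0],[0,0,-1.]]))
    d=R.inv().apply(np.array([x,y,z])-s['tcp_pos'])*100; r=(R.inv()*tgt).as_rotvec()
    print('t',round(s['time_s'],2),'tcp',s['tcp_pos'].round(4),'shift',d.round(2),'rot',r.round(4),'gap',round(s['finger_gap'],3),'F',np.round(s['force'],1))
E
python3 -c "
from h import *
shift(.725,.126,.2)"
```

```text
t 0.15 tcp [0.1655 0.6799 0.2135] shift [-67.46 -40.58   1.38] rot [-8.000e-04 -1.000e-04 -2.388e-01] gap 1.001 F [-0.3 -0.5  0.8]
```

move_arm --pt "-67.5 -40.6 1.4 0 0 -0.239 -1" --pt "-67.5 -40.6 1.4 0 0 -0.239 -1" --pt "-67.5 -40.6 1.4 0 0 -0.239 -1" --pt "-67.5 -40.6 1.4 0 0 -0.239 -1" --pt "-67.5 -40.6 1.4 0 0 -0.239 -1" --pt "-67.5 -40.6 1.4 0 0 -0.239 -1" --pt "-67.5 -40.6 1.4 0 0 -0.239 -1" --pt "-67.5 -40.6 1.4 0 0 -0.239 -1" --pt "-67.5 -40.6 1.4 0 0 -0.239 -1" --pt "-67.5 -40.6 1.4 0 0 -0.239 -1" --pt "-67.5 -40.6 1.4 0 0 -0.239 -1" --pt "-67.5 -40.6 1.4 0 0 -0.239 -1"

```text
time_s: 1.65
tcp_pos: [0.6997, 0.1509, 0.2004]
eef_rot: [0.0, 1.0, 0.0, -0.0]
force: [0.2, 0.8, -0.7]
finger_gap: 0.998
```

```bash
python3 -c "
from h import *
shift(.725,.126,.2)"
```

```text
t 1.65 tcp [0.6997 0.1509 0.2004] shift [-2.53 -2.49  0.04] rot [ 0.     -0.0002 -0.    ] gap 0.998 F [ 0.2  0.8 -0.7]
```

move_arm --pt "-2.5 -2.5 0 0 0 0 -1" --pt "-2.5 -2.5 0 0 0 0 -1" --pt "-2.5 -2.5 0 0 0 0 -1" --pt "-2.5 -2.5 0 0 0 0 -1"

```text
time_s: 2.15
tcp_pos: [0.7228, 0.1286, 0.2006]
eef_rot: [-0.001, 1.0, -0.0, -0.0]
force: [0.0, 0.6, -0.5]
finger_gap: 1.002
```

```bash
cat >> h.py <<'E'
def grab(name,tag=None):
    s=status.get_state(); im=optics.get_image(name)[:,:,::-1].copy()
    if tag: cv2.imwrite(f'pics/{tag}.png',im)
    return s,im
def blob(m,near=None,amin=60):
    n,l,st,c=cv2.connectedComponentsWithStats(m.astype(np.uint8)); k=[i for i in range(1,n) if st[i,4]>=amin]
    i=min(k,key=lambda i:np.hypot(*(c[i]-near))); 
    return cv2.findContours((l==i).astype(np.uint8),cv2.RETR_EXTERNAL,cv2.CHAIN_APPROX_NONE)[0][0].reshape(-1,2)
E
python3 - <<'E'
from h import *
s,im=grab('wrist','w1')
p=project('wrist',[.64,.126,.048],s)[0]; print(p)
c=blob(im.max(2)<70,p); P=onplane('wrist',c,.048,s); print(circ(P),len(c))
print(onplane('top',[(281.5,182.5)],.048))
shift(.64,.126,.2)
E
```

```text
[307.64957528  95.78761257]
(array([0.64311945, 0.12872678]), np.float64(0.010424406618808595)) 69
[[0.64045956 0.1246979 ]]
t 2.2 tcp [0.7229 0.1286 0.2007] shift [ 8.29 -0.25  0.07] rot [ 0.     -0.0001  0.0014] gap 0.999 F [ 0.6 -0.8 -0. ]
```

View pics/w1.png

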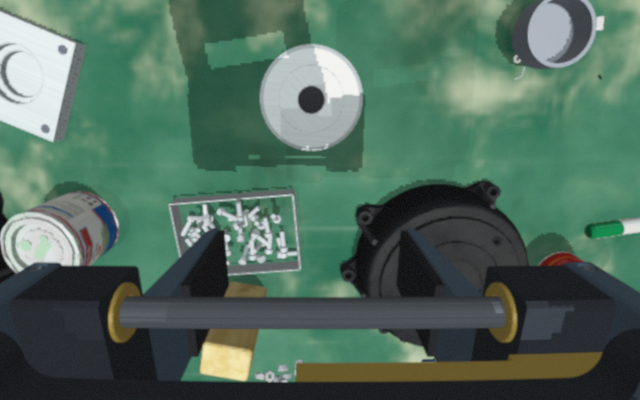

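Run:
```python
from h import *
s=status.get_state(); im=cv2.imread('pics/w1.png')
hsv=cv2.cvtColor(im,cv2.COLOR_BGR2HSV)
c=blob((hsv[...,1]<50)&(hsv[...,2]>120),(311,97),2000); P=onplane('wrist',cv2.convexHull(c).reshape(-1,2),.02,s)
cc,r=circ(P); print('nest',cc,r,(np.hypot(*(P-cc).T)-r).round(4))
# top view fit
im=cv2.imread('pics/top0.png'); hsv=cv2.cvtColor(im,cv2.COLOR_BGR2HSV)
for q,n in(((282,184),'rn'),((377,187),'sq')):
    c=blob((hsv[...,1]<50)&(hsv[...,2]>150),q,300); P=onplane('top',cv2.convexHull(c).reshape(-1,2),.02)
    if n=='sq': print(n,cv2.minAreaRect(P.astype(np.float32)))
    else: print(n,circ(P))
shift(.643,.129,.1); shift(.643,.129,.027)
```

```text
nest [0.64316384 0.12867966] 0.04952813211119742 [-0.     -0.0001  0.0001  0.0001  0.0002  0.0001  0.      0.0002  0.0004
  0.0002  0.0002  0.0002 -0.0002 -0.0002 -0.0002 -0.0002 -0.0004 -0.0003
 -0.0004 -0.0005  0.0001  0.0005  0.0005  0.0006  0.0006  0.0003 -0.0006
 -0.0006 -0.0001 -0.0001  0.      0.0001  0.0002  0.0002  0.0001 -0.0002
  0.0001  0.0001 -0.0002 -0.0001  0.0001  0.0001 -0.0001 -0.0003 -0.0001
 -0.0002]
rn (array([0.64530713, 0.12781034]), np.float64(0.049668327750300514))
sq ((0.6189440488815308, -0.16016608476638794), (0.10534754395484924, 0.10222265869379044), 66.42389678955078)
t 2.2 tcp [0.7229 0.1286 0.2007] shift [ 7.99  0.05 10.07] rot [ 0.     -0.0001  0.0014] gap 0.999 F [ 0.6 -0.8 -0. ]
t 2.2 tcp [0.7229 0.1286 0.2007] shift [ 7.99  0.05 17.37] rot [ 0.     -0.0001  0.0014] gap 0.999 F [ 0.6 -0.8 -0. ]
```

move_arm --pt "8.0 0 5 0 0 0 -1" --pt "8.0 0 10 0 0 0 -1" --pt "8.0 0 12 0 0 0 -1" --pt "8.0 0 12 0 0 0 -1" --pt "8.0 0 12 0 0 0 -1"

```text
time_s: 2.82
tcp_pos: [0.6446, 0.1281, 0.0822]
eef_rot: [-0.0, 1.0, 0.0, 0.001]
force: [0.4, -0.7, -0.1]
finger_gap: 0.996
```

```bash
python3 -c "
from h import *
shift(.6432,.1287,.027)"
```

```text
t 2.83 tcp [0.6446 0.1281 0.0822] shift [0.15 0.06 5.52] rot [0.0003 0.0019 0.0007] gap 0.996 F [ 0.4 -0.7 -0.1]
```

move_arm --pt "0.1 0 3 0 0 0 -1" --pt "0.1 0 5.5 0 0 0 -1" --pt "0.1 0 5.5 0 0 0 -1" --pt "0.1 0 5.5 0 0 0 -1" --pt "0.1 0 5.5 0 0 0 1" --pt "0.1 0 5.5 0 0 0 1" --pt "0.1 0 5.5 0 0 0 1" --pt "0.1 0 5.5 0 0 0 1" --pt "0.1 0 5.5 0 0 0 1" --pt "0.1 0 5.5 0 0 0 1" --pt "0.1 0 5.5 0 0 0 1" --pt "0.1 0 5.5 0 0 0 1"

```text
time_s: 4.32
tcp_pos: [0.6425, 0.1276, 0.0256]
eef_rot: [-0.0, 1.0, -0.0, -0.0]
force: [0.9, 0.5, -0.2]
finger_gap: 0.252
```

```bash
python3 -c "
from h import *
shift(.6432,.1287,.1)
shift(.60,-.01,.1)"
```

```text
t 4.33 tcp [0.6425 0.1276 0.0256] shift [-0.07  0.11 -7.44] rot [-0.     -0.      0.0002] gap 0.252 F [ 0.9  0.5 -0.2]
t 4.33 tcp [0.6425 0.1276 0.0256] shift [  4.25 -13.76  -7.44] rot [-0.     -0.      0.0002] gap 0.252 F [ 0.9  0.5 -0.2]
```

move_arm --pt "0 0 -3 0 0 0 1" --pt "0 0 -6 0 0 0 1" --pt "2 -6 -6 0 0 0 1" --pt "4.2 -12 -6 0 0 0 1" --pt "4.2 -13.8 -5 0 0 0 1" --pt "4.2 -13.8 -2 0 0 0 1" --pt "4.2 -13.8 0 0 0 0 1" --pt "4.2 -13.8 0.8 0 0 0 1" --pt "4.2 -13.8 1.2 0 0 0 1" --pt "4.2 -13.8 1.2 0 0 0 1" --pt "4.2 -13.8 1.2 0 0 0 1"

```text
time_s: 5.7
tcp_pos: [0.601, -0.0103, 0.0142]
eef_rot: [-0.0, 1.0, -0.0, 0.0]
force: [1.1, -1.2, -1.6]
finger_gap: 0.254
```

```bash
python3 -c "
from h import *
shift(.60,-.01,.012)"
```

```text
t 5.7 tcp [ 0.601  -0.0103  0.0142] shift [0.1  0.03 0.22] rot [-0.0001  0.001   0.0004] gap 0.254 F [ 1.1 -1.2 -1.6]
```

move_arm --pt "0 0 0.2 0 0 0 1" --pt "0 0 0.2 0 0 0 1" --pt "0 0 0.2 0 0 0 -1" --pt "0 0 0.2 0 0 0 -1" --pt "0 0 0.2 0 0 0 -1" --pt "0 0 -5 0 0 0 -1" --pt "0 0 -10 0 0 0 -1" --pt "4 0 -15 0 0 0 -1" --pt "8 0 -18.6 0 0 0 -1" --pt "8 0 -18.6 0 0 0 -1" --pt "8 0 -18.6 0 0 0 -1"

```text
time_s: 7.08
tcp_pos: [0.521, -0.0105, 0.1994]
eef_rot: [-0.0, 1.0, -0.0, 0.0]
force: [-0.7, -0.3, -0.4]
finger_gap: 1.001
```

```bash
cat >> h.py <<'E'
def cups(tag=None,im=None,s=None):
    """rim circles of grey cups in the wrist view, world xy at z=.05"""
    if im is None: s,im=grab('wrist',tag)
    hsv=cv2.cvtColor(im,cv2.COLOR_BGR2HSV)
    m=((hsv[...,0]>95)&(hsv[...,0]<130)&(hsv[...,1]<75)&(hsv[...,1]>5)&(hsv[...,2]>60)).astype(np.uint8); m[262:]=0
    m=cv2.morphologyEx(m,cv2.MORPH_OPEN,np.ones((3,3)))
    for c in cv2.findContours(m,cv2.RETR_EXTERNAL,cv2.CHAIN_APPROX_NONE)[0]:
        if cv2.contourArea(c)<800: continue
        P=onplane('wrist',cv2.convexHull(c).reshape(-1,2),.05,s)
        for k in range(6):
            cc,r=circ(P); e=np.abs(np.hypot(*(P-cc).T)-r); P=P[e<max(.0015,np.percentile(e,85))]
        print('px',c.reshape(-1,2).mean(0).round(),'xy',cc.round(4),'r',r.round(4),'res',e.mean().round(5))
E
python3 - <<'E'
from h import *
cups('w2')
E
```

```text
px [625. 238.] xy [0.5717 0.3063] r 0.0258 res 0.00075
px [ 18. 238.] xy [ 0.5702 -0.3018] r 0.0273 res 0.0008
px [ 36. 129.] xy [ 0.4683 -0.2631] r 0.0353 res 0.0008
px [172. 115.] xy [ 0.46  -0.135] r 0.0407 res 0.00066
px [325.  95.] xy [0.4386 0.0019] r 0.0296 res 0.00013
px [474.  89.] xy [0.4327 0.1321] r 0.0323 res 0.00063
```

View pics/w2.png

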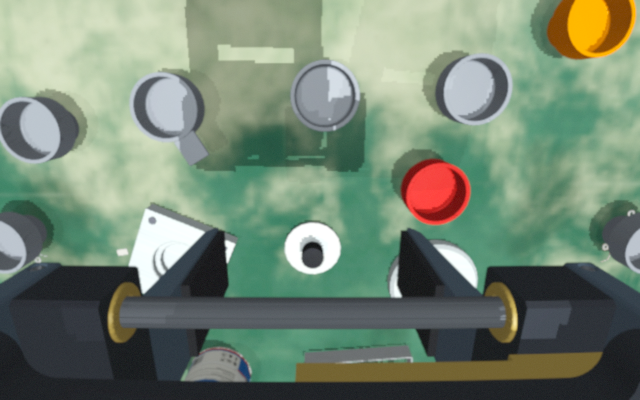

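The wrist view shows the lid standing at (312,250) and cup C at (325,95). C fits cleanly at (0.4386, 0.0019), with r 29.6 mm and no tag. Next I grasp C.

move_arm --pt "4.2 0.6 4 0 0 0 -1" --pt "8.2 1.2 8 0 0 0 -1" --pt "8.2 1.2 10 0 0 0 -1" --pt "8.2 1.2 12 0 0 0 -1" --pt "8.2 1.2 15 0 0 0 -1" --pt "8.2 1.2 17.2 0 0 0 -1" --pt "8.2 1.2 17.2 0 0 0 -1" --pt "8.2 1.2 17.2 0 0 0 -1" --pt "8.2 1.2 17.2 0 0 0 1" --pt "8.2 1.2 17.2 0 0 0 1" --pt "8.2 1.2 17.2 0 0 0 1" --pt "8.2 1.2 17.2 0 0 0 1"

```text
time_s: 8.62
tcp_pos: [0.4388, 0.0015, 0.0279]
eef_rot: [-0.0, 1.0, -0.0, 0.0]
force: [-0.7, 1.7, 6.2]
finger_gap: 0.66
```

```bash
python3 -c "
from h import *
shift(.6432,.1287,.031)"
```

```text
t 8.62 tcp [0.4388 0.0015 0.0279] shift [-20.45  12.71  -0.3 ] rot [-0.      0.0005  0.0002] gap 0.66 F [-0.7  1.7  6.2]
```

move_arm --pt "0 0 -4 0 0 0 1" --pt "0 0 -8 0 0 0 1" --pt "-5 3 -8 0 0 0 1" --pt "-10 6 -8 0 0 0 1" --pt "-15 9 -8 0 0 0 1" --pt "-20 12 -8 0 0 0 1" --pt "-20.4 12.7 -6 0 0 0 1" --pt "-20.4 12.7 -4 0 0 0 1" --pt "-20.4 12.7 -3 0 0 0 1" --pt "-20.4 12.7 -3 0 0 0 1" --pt "-20.4 12.7 -3 0 0 0 1"

```text
time_s: 10.0
tcp_pos: [0.6426, 0.1282, 0.0582]
eef_rot: [0.0, 1.0, 0.0, 0.0]
force: [0.2, -0.4, 0.2]
finger_gap: 0.668
```

```bash
python3 -c "
from h import *
shift(.6432,.1287,.032)"
```

```text
t 10.0 tcp [0.6426 0.1282 0.0582] shift [-0.06  0.05  2.62] rot [ 0.0001  0.0005 -0.0002] gap 0.668 F [ 0.2 -0.4  0.2]
```

move_arm --pt "0 0 1.5 0 0 0 1" --pt "0 0 2.6 0 0 0 1" --pt "0 0 2.6 0 0 0 1" --pt "0 0 2.6 0 0 0 1" --pt "0 0 2.6 0 0 0 -1" --pt "0 0 2.6 0 0 0 -1" --pt "0 0 2.6 0 0 0 -1" --pt "0 0 -2 0 0 0 -1" --pt "0 0 -7 0 0 0 -1" --pt "6 0.3 -12 0 0 0 -1" --pt "12 0.3 -14.2 0 0 0 -1" --pt "12.7 0.3 -14.2 0 0 0 -1"

```text
time_s: 11.5
tcp_pos: [0.5136, 0.1316, 0.2011]
eef_rot: [-0.0, 1.0, 0.0, 0.001]
force: [0.7, -0.7, -0.4]
finger_gap: 1.0
```

Run:
```python
from h import *
cups('w3'); shift(.4327,.131,.027)
```

```text
px [513. 244.] xy [0.5807 0.3361] r 0.0355 res 0.00093
px [ 30. 125.] xy [ 0.4586 -0.128 ] r 0.0398 res 0.00026
px [315.  96.] xy [0.4322 0.1359] r 0.0295 res 9e-05
t 11.55 tcp [0.5124 0.1316 0.2011] shift [ 7.99 -0.06 17.41] rot [0.0003 0.0008 0.0006] gap 0.999 F [ 1.8  0.6 -0.3]
```

move_arm --pt "4 0.4 4 0 0 0 -1" --pt "8 0.4 8 0 0 0 -1" --pt "8 0.4 10 0 0 0 -1" --pt "8 0.4 12 0 0 0 -1" --pt "8 0.4 15 0 0 0 -1" --pt "8 0.4 17.4 0 0 0 -1" --pt "8 0.4 17.4 0 0 0 -1" --pt "8 0.4 17.4 0 0 0 -1" --pt "8 0.4 17.4 0 0 0 1" --pt "8 0.4 17.4 0 0 0 1" --pt "8 0.4 17.4 0 0 0 1" --pt "8 0.4 17.4 0 0 0 1"

```text
time_s: 13.05
tcp_pos: [0.4358, 0.1357, 0.0259]
eef_rot: [-0.0, 1.0, 0.0, 0.0]
force: [-1.4, 0.4, 6.6]
finger_gap: 0.678
```

```bash
python3 -c "
from h import *
s,im=grab('top','t1')
hsv=cv2.cvtColor(im,cv2.COLOR_BGR2HSV)
cv2.imwrite('pics/t1c.png',cv2.resize(im[150:270,190:460],None,fx=2.9,fy=2.9,interpolation=cv2.INTER_CUBIC))
shift(.6432,.1287,.057)"
```

```text
t 13.1 tcp [0.4358 0.1356 0.0259] shift [-20.74  -0.7   -3.1 ] rot [0.0001 0.0004 0.0002] gap 0.676 F [-1.4 -0.5  7.9]
```

View pics/t1c.png

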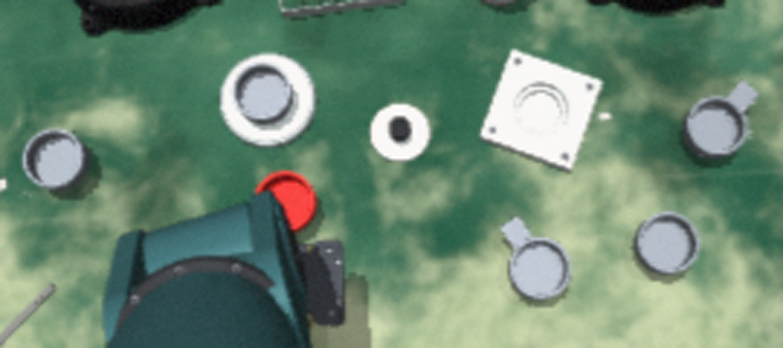

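move_arm --pt "0 0 -4 0 0 0 1" --pt "0 0 -8.5 0 0 0 1" --pt "-6 -0.2 -8.5 0 0 0 1" --pt "-12 -0.4 -8.5 0 0 0 1" --pt "-18 -0.7 -8.5 0 0 0 1" --pt "-21 -0.7 -8.5 0 0 0 1" --pt "-21 -0.7 -7 0 0 0 1" --pt "-21 -0.7 -6 0 0 0 1" --pt "-21 -0.7 -6 0 0 0 1" --pt "-21 -0.7 -6 0 0 0 1"

```text
time_s: 14.35
tcp_pos: [0.6451, 0.1287, 0.0858]
eef_rot: [-0.0, 1.0, 0.0, -0.0]
force: [0.6, -0.7, -0.9]
finger_gap: 0.678
```

```bash
python3 -c "
from h import *
shift(.646,.1287,.055); grab('wrist','w4')"
```

```text
t 14.35 tcp [0.6451 0.1287 0.0858] shift [-0.09  0.    3.08] rot [ 0.     -0.0001  0.0004] gap 0.678 F [ 0.6 -0.7 -0.9]
```

View pics/w4.png

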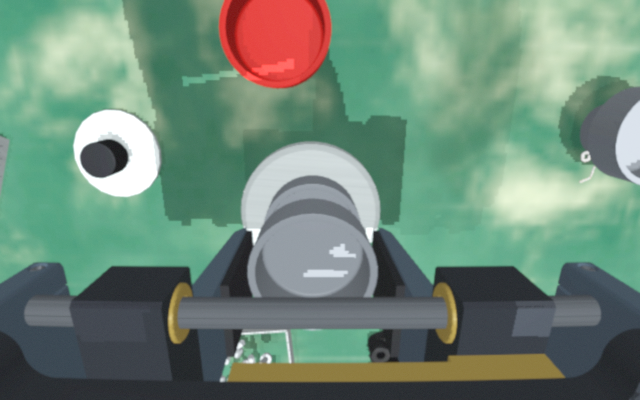

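move_arm --pt "0 0 1.2 0 0 0 1" --pt "0 0 2.4 0 0 0 1" --pt "0 0 3.0 0 0 0 1" --pt "0 0 3.0 0 0 0 1" --pt "0 0 3.0 0 0 0 1"

```text
time_s: 15.02
tcp_pos: [0.6454, 0.1286, 0.0553]
eef_rot: [-0.0, 1.0, -0.0, -0.0]
force: [1.0, -0.1, -0.1]
finger_gap: 0.676
```

move_arm --pt "0 0 0 0 0 0 -1" --pt "0 0 0 0 0 0 -1" --pt "0 0 0 0 0 0 -1" --pt "0 0 -4 0 0 0 -1" --pt "0 0 -9 0 0 0 -1" --pt "0 5 -13 0 0 0 -1" --pt "-1 10 -14.5 0 0 0 -1" --pt "-2 15 -14.5 0 0 0 -1" --pt "-2 21 -14.5 0 0 0 -1" --pt "-2 21 -14.5 0 0 0 -1" --pt "-2 21 -14.5 0 0 0 -1" --pt "-2 21 -14.5 0 0 0 -1"

```text
time_s: 16.52
tcp_pos: [0.6655, 0.3374, 0.2006]
eef_rot: [0.0, 1.0, -0.0, -0.0]
force: [-0.8, -0.2, -0.1]
finger_gap: 0.999
```

Run:
```python
from h import *
cups('w5'); shift(.58,.34,.026)
```

```text
px [ 83. 164.] xy [0.6389 0.1225] r 0.0476 res 0.00047
px [316.  96.] xy [0.5835 0.3426] r 0.0297 res 0.00011
t 16.57 tcp [0.6656 0.3375 0.2007] shift [ 8.56  0.25 17.47] rot [-0.0001 -0.0001 -0.0009] gap 0.999 F [ 0.1 -0.4  1. ]
```

move_arm --pt "4 0.5 4 0 0 0 -1" --pt "8.2 0.5 8 0 0 0 -1" --pt "8.2 0.5 10 0 0 0 -1" --pt "8.2 0.5 12 0 0 0 -1" --pt "8.2 0.5 15 0 0 0 -1" --pt "8.2 0.5 17.4 0 0 0 -1" --pt "8.2 0.5 17.4 0 0 0 -1" --pt "8.2 0.5 17.4 0 0 0 -1" --pt "8.2 0.5 17.4 0 0 0 1" --pt "8.2 0.5 17.4 0 0 0 1" --pt "8.2 0.5 17.4 0 0 0 1" --pt "8.2 0.5 17.4 0 0 0 1"

```text
time_s: 18.08
tcp_pos: [0.5837, 0.3437, 0.027]
eef_rot: [-0.0, 1.0, 0.0, 0.0]
force: [-0.3, -0.5, 4.5]
finger_gap: 0.669
```

```bash
python3 -c "
from h import *
shift(.6432,.1287,.08); grab('top','t2')"
```

```text
t 18.07 tcp [0.5837 0.3437 0.027 ] shift [ -5.95 -21.5   -5.3 ] rot [0.0002 0.0004 0.0002] gap 0.669 F [-0.3 -0.5  4.5]
```

move_arm --pt "0 0 -4 0 0 0 1" --pt "0 0 -8.5 0 0 0 1" --pt "0 0 -12 0 0 0 1" --pt "-2 -6 -12 0 0 0 1" --pt "-4 -12 -12 0 0 0 1" --pt "-5.9 -18 -12 0 0 0 1" --pt "-5.9 -21.5 -12 0 0 0 1" --pt "-5.9 -21.5 -12 0 0 0 1" --pt "-5.9 -21.5 -10 0 0 0 1" --pt "-5.9 -21.5 -9 0 0 0 1" --pt "-5.9 -21.5 -9 0 0 0 1" --pt "-5.9 -21.5 -9 0 0 0 1"

```text
time_s: 19.62
tcp_pos: [0.6426, 0.1291, 0.1166]
eef_rot: [-0.0, 1.0, -0.0, -0.0]
force: [-0.2, -0.3, -0.7]
finger_gap: 0.672
```

```bash
python3 -c "
from h import *
im=cv2.imread('pics/t2.png'); cv2.imwrite('pics/t2c.png',cv2.resize(im[150:270,190:460],None,fx=2.9,fy=2.9,interpolation=cv2.INTER_CUBIC))
shift(.6432,.1287,.081); grab('wrist','w6')"
```

```text
t 19.62 tcp [0.6426 0.1291 0.1166] shift [-0.06 -0.04  3.56] rot [-0.     -0.      0.0009] gap 0.672 F [-0.2 -0.3 -0.7]
```

View pics/w6.png

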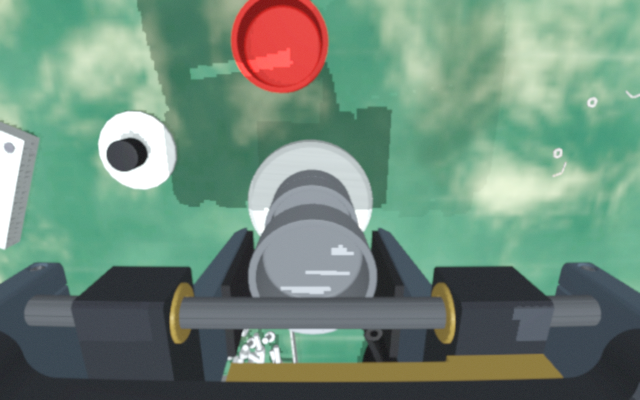

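The stack is straight under the held cup A, around (313,200), and the lid is undisturbed at (135,150). Next I lower A, release it, and go to cup E.

move_arm --pt "0 0 1.2 0 0 0 1" --pt "0 0 2.4 0 0 0 1" --pt "0 0 3.5 0 0 0 1" --pt "0 0 3.5 0 0 0 1" --pt "0 0 3.5 0 0 0 1"

```text
time_s: 20.3
tcp_pos: [0.6424, 0.1285, 0.0811]
eef_rot: [-0.0, 1.0, -0.0, -0.0]
force: [0.3, 0.1, -1.1]
finger_gap: 0.67
```

move_arm --pt "0 0 0 0 0 0 -1" --pt "0 0 0 0 0 0 -1" --pt "0 0 0 0 0 0 -1" --pt "0 0 -4 0 0 0 -1" --pt "0 0 -9 0 0 0 -1" --pt "2 -6 -12 0 0 0 -1" --pt "4 -12 -12 0 0 0 -1" --pt "5 -18 -12 0 0 0 -1" --pt "6 -24 -12 0 0 0 -1" --pt "8 -30 -12 0 0 0 -1" --pt "9.5 -36 -12 0 0 0 -1" --pt "9.5 -39.7 -12 0 0 0 -1"

```text
time_s: 21.8
tcp_pos: [0.5465, -0.2708, 0.2019]
eef_rot: [0.001, 1.0, -0.0, 0.0]
force: [1.1, 0.3, -0.3]
finger_gap: 0.999
```

move_arm --pt "0 0 0 0 0 0 -1" --pt "0 0 0 0 0 0 -1" --pt "0 0 0 0 0 0 -1"

```text
time_s: 22.18
tcp_pos: [0.5477, -0.2674, 0.2016]
eef_rot: [-0.001, 1.0, 0.0, -0.0]
force: [-0.9, 0.3, 0.8]
finger_gap: 0.997
```

Run:
```python
from h import *
cups('w7'); shift(.464,-.268,.026)
```

```text
px [244. 221.] xy [ 0.5792 -0.3295] r 0.0317 res 0.0007
px [122. 111.] xy [ 0.478  -0.4369] r 0.0308 res 0.00014
px [307.  97.] xy [ 0.4664 -0.2705] r 0.0295 res 9e-05
px [50. 71.] xy [ 0.4409 -0.5013] r 0.0234 res 0.00053
px [456.  85.] xy [ 0.4602 -0.1398] r 0.0418 res 0.00035
t 22.23 tcp [ 0.5478 -0.2675  0.2016] shift [ 8.38 -0.04 17.56] rot [ 0.0001 -0.      0.0014] gap 0.999 F [0.2 0.5 0.3]
```

move_arm --pt "4 -0.3 4 0 0 0 -1" --pt "8.2 -0.3 8 0 0 0 -1" --pt "8.2 -0.3 10 0 0 0 -1" --pt "8.2 -0.3 12 0 0 0 -1" --pt "8.2 -0.3 15 0 0 0 -1" --pt "8.2 -0.3 17.5 0 0 0 -1" --pt "8.2 -0.3 17.5 0 0 0 -1" --pt "8.2 -0.3 17.5 0 0 0 -1" --pt "8.2 -0.3 17.5 0 0 0 1" --pt "8.2 -0.3 17.5 0 0 0 1" --pt "8.2 -0.3 17.5 0 0 0 1" --pt "8.2 -0.3 17.5 0 0 0 1"

```text
time_s: 23.72
tcp_pos: [0.4658, -0.2716, 0.0269]
eef_rot: [-0.0, 1.0, -0.0, 0.0]
force: [-1.0, 1.0, 7.1]
finger_gap: 0.669
```

```bash
python3 -c "
from h import *
shift(.6432,.1287,.106)"
```

```text
t 23.73 tcp [ 0.4658 -0.2716  0.0269] shift [-17.75  40.02  -7.91] rot [-0.0002  0.0003  0.0001] gap 0.669 F [-1.   1.   7.1]
```

move_arm --pt "0 0 -5 0 0 0 1" --pt "0 0 -10 0 0 0 1" --pt "0 0 -14.5 0 0 0 1" --pt "-2.5 5.5 -14.5 0 0 0 1" --pt "-5 11 -14.5 0 0 0 1" --pt "-7.5 16.5 -14.5 0 0 0 1" --pt "-10 22 -14.5 0 0 0 1" --pt "-12.5 27.5 -14.5 0 0 0 1" --pt "-15 33 -14.5 0 0 0 1" --pt "-17.7 38.5 -14.5 0 0 0 1" --pt "-17.7 40 -14.5 0 0 0 1" --pt "-17.7 40 -14.5 0 0 0 1"

```text
time_s: 25.22
tcp_pos: [0.6419, 0.1291, 0.1711]
eef_rot: [-0.001, 1.0, -0.0, -0.0]
force: [-0.3, -0.5, -0.1]
finger_gap: 0.67
```

move_arm --pt "0 0 1.5 0 0 0 1" --pt "0 0 3 0 0 0 1" --pt "0 0 3 0 0 0 1" --pt "0 0 3 0 0 0 1"

```text
time_s: 25.72
tcp_pos: [0.6426, 0.1282, 0.1415]
eef_rot: [0.0, 1.0, -0.0, -0.0]
force: [-0.0, 0.7, 0.2]
finger_gap: 0.668
```

```bash
python3 -c "
from h import *
shift(.6432,.1287,.106)"
```

```text
t 25.73 tcp [0.6426 0.1282 0.1415] shift [-0.06  0.05  3.55] rot [-0.     -0.0002 -0.0004] gap 0.668 F [-0.   0.7  0.2]
```

move_arm --pt "0 0 1.2 0 0 0 1" --pt "0 0 2.4 0 0 0 1" --pt "0 0 3.5 0 0 0 1" --pt "0 0 3.5 0 0 0 1" --pt "0 0 3.5 0 0 0 1"

```text
time_s: 26.35
tcp_pos: [0.6423, 0.1286, 0.1061]
eef_rot: [-0.0, 1.0, -0.0, -0.0]
force: [-0.6, 1.0, -1.0]
finger_gap: 0.673
```

move_arm --pt "0 0 0 0 0 0 -1" --pt "0 0 0 0 0 0 -1" --pt "0 0 0 0 0 0 -1" --pt "0 0 -4 0 0 0 -1" --pt "0 0 -9 0 0 0 -1" --pt "0 0 -14 0 0 0 -1" --pt "-5 0 -15 0 0 0 -1" --pt "-8.3 0 -15 0 0 0 -1" --pt "-8.3 0 -15 0 0 0 -1" --pt "-8.3 0 -15 0 0 0 -1" --pt "-8.3 0 -15 0 0 0 -1"

```text
time_s: 27.72
tcp_pos: [0.7247, 0.1287, 0.2565]
eef_rot: [-0.0, 1.0, -0.0, -0.0]
force: [-0.5, 0.3, 0.1]
finger_gap: 1.0
```

Run:
```python
from h import *
s,im=grab('wrist','w8'); print(project('wrist',[.6432,.1287,.129],s))
cc=project('wrist',[.6432,.1287,.129],s)[0]
hsv=cv2.cvtColor(im,cv2.COLOR_BGR2HSV)
m=((hsv[...,0]>95)&(hsv[...,0]<130)&(hsv[...,1]<75)&(hsv[...,1]>5)&(hsv[...,2]>60)).astype(np.uint8); m[262:]=0
c=blob(m,cc,800); P=onplane('wrist',cv2.convexHull(c).reshape(-1,2),.129,s); print(circ(P))
p=project('wrist',[.601,-.0103,.034],s)[0]; k=blob(im.max(2)<70,p); print(k.mean(0),circ(onplane('wrist',k,.034,s)))
shift(.684,-.01,.2)
grab('top','t3'); im=cv2.imread('pics/t3.png')
```

```text
[[310.39968577  97.50089578]]
(array([0.64333007, 0.12980938]), np.float64(0.030663593598040013))
[182.21538462  56.4       ] (array([ 0.60186919, -0.00581675]), np.float64(0.011490304723347384))
t 27.77 tcp [0.7248 0.1287 0.2567] shift [  4.09 -13.87   5.67] rot [-0.0001 -0.0002  0.0004] gap 0.996 F [-1.  -0.5  0.7]
```

View pics/w8.png

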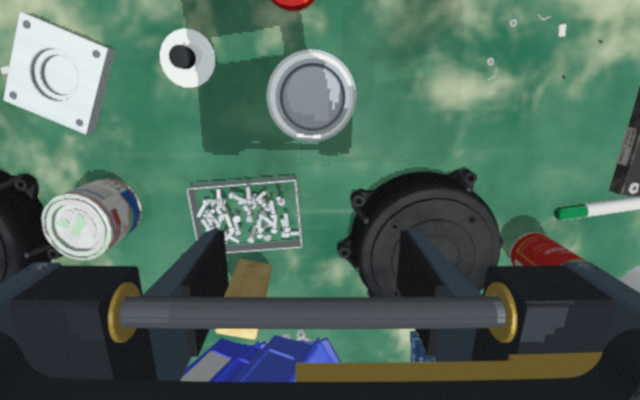

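The stack is straight on its base at (311,95) and the lid is at (187,57). Next I hover over the lid.

move_arm --pt "1 -4 0 0 0 0 -1" --pt "3 -9 2 0 0 0 -1" --pt "4.1 -13.7 4 0 0 0 -1" --pt "4.1 -13.7 5.6 0 0 0 -1" --pt "4.1 -13.7 5.6 0 0 0 -1" --pt "4.1 -13.7 5.6 0 0 0 -1" --pt "4.1 -13.7 5.6 0 0 0 -1"

```text
time_s: 28.7
tcp_pos: [0.6851, -0.0075, 0.2014]
eef_rot: [-0.001, 1.0, -0.0, 0.001]
force: [-0.1, -0.5, 0.5]
finger_gap: 1.0
```

Run:
```python
from h import *
s,im=grab('wrist','w9'); p=project('wrist',[.601,-.0103,.034],s)[0]; k=blob(im.max(2)<70,p); print(k.mean(0),circ(onplane('wrist',k,.034,s)))
hsv=cv2.cvtColor(im,cv2.COLOR_BGR2HSV); c=blob((hsv[...,1]<50)&(hsv[...,2]>120),p,1000); print('disc',circ(onplane('wrist',cv2.convexHull(c).reshape(-1,2),.010,s)))
shift(.601,-.0103,.012)
i=cv2.imread('pics/t3.png'); hsv=cv2.cvtColor(i,cv2.COLOR_BGR2HSV)
# top/scene check of stack rim: expected projections of rim at .129 
for n in('top','scene'):
    t=np.linspace(0,2*np.pi,40); P=np.c_[.6433+.03*np.cos(t),.129+.03*np.sin(t),0*t+.129]
    im2=grab(n)[1]; cv2.polylines(im2,[project(n,P).round().astype(int)],True,(0,255,255),1)
    u=project(n,[.6433,.129,.07])[0].astype(int); cv2.imwrite(f'pics/chk_{n}.png',cv2.resize(im2[u[1]-50:u[1]+50,u[0]-60:u[0]+60],None,fx=4,fy=4,interpolation=cv2.INTER_NEAREST))
a=[cv2.imread(f'pics/chk_{n}.png') for n in('top','scene')]; cv2.imwrite('pics/chk.png',cv2.resize(np.hstack(a),(800,333)))
```

```text
[309.18461538  94.2       ] (array([ 0.60127287, -0.00892631]), np.float64(0.01035798073169422))
disc (array([ 0.59618227, -0.00647636]), np.float64(0.03409077958968966))
t 28.75 tcp [ 0.685  -0.0076  0.2013] shift [ 8.42 -0.26 18.92] rot [-0.      0.001   0.0011] gap 1.003 F [-0.6 -0.2  0.4]
```

View pics/chk.png

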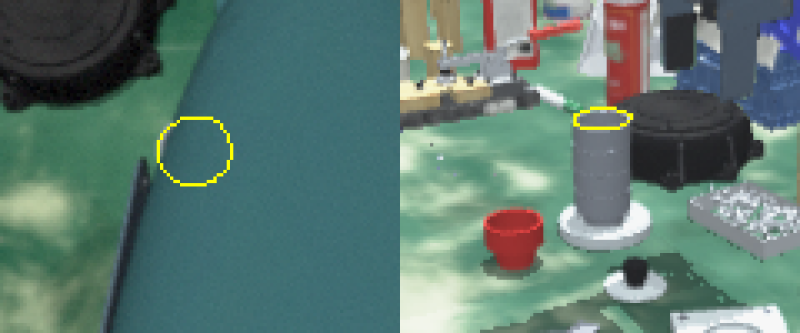

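The scene view shows the four-cup stack upright, with its rim exactly on the outline predicted for a fully home stack. Next I grasp the lid.

move_arm --pt "4 -0.1 5 0 0 0 -1" --pt "8.4 -0.1 9 0 0 0 -1" --pt "8.4 -0.1 12 0 0 0 -1" --pt "8.4 -0.1 15 0 0 0 -1" --pt "8.4 -0.1 17.5 0 0 0 -1" --pt "8.4 -0.1 18.8 0 0 0 -1" --pt "8.4 -0.1 18.8 0 0 0 -1" --pt "8.4 -0.1 18.8 0 0 0 -1"

```text
time_s: 29.85
tcp_pos: [0.6013, -0.0094, 0.0135]
eef_rot: [-0.0, 1.0, -0.0, 0.001]
force: [0.2, 0.6, 0.5]
finger_gap: 1.0
```

move_arm --pt "0 0 0 0 0 0 1" --pt "0 0 0 0 0 0 1" --pt "0 0 0 0 0 0 1" --pt "0 0 0 0 0 0 1" --pt "0 0 0 0 0 0 1" --pt "0 0 0 0 0 0 1" --pt "0 0 0 0 0 0 1"

```text
time_s: 30.72
tcp_pos: [0.6005, -0.0094, 0.0126]
eef_rot: [-0.0, 1.0, -0.0, -0.0]
force: [0.1, -1.9, 0.0]
finger_gap: 0.266
```

```bash
python3 -c "
from h import *
shift(.6433,.129,.135)"
```

```text
t 30.73 tcp [ 0.6005 -0.0094  0.0126] shift [ -4.28  13.84 -12.24] rot [-0.     -0.0001  0.0003] gap 0.266 F [ 0.1 -1.9  0. ]
```

move_arm --pt "0 0 -5 0 0 0 1" --pt "0 0 -10 0 0 0 1" --pt "0 0 -15 0 0 0 1" --pt "0 0 -17 0 0 0 1" --pt "-2 5 -17 0 0 0 1" --pt "-4.2 10 -17 0 0 0 1" --pt "-4.2 13.8 -17 0 0 0 1" --pt "-4.2 13.8 -17 0 0 0 1" --pt "-4.2 13.8 -15 0 0 0 1" --pt "-4.2 13.8 -14 0 0 0 1" --pt "-4.2 13.8 -14 0 0 0 1" --pt "-4.2 13.8 -14 0 0 0 1"

```text
time_s: 32.22
tcp_pos: [0.6427, 0.1281, 0.1527]
eef_rot: [0.0, 1.0, -0.0, -0.0]
force: [-0.0, 0.6, -0.6]
finger_gap: 0.253
```

Run:
```python
from h import *
shift(.6425,.129,.136)
ims=[]
s,im=grab('wrist'); ims.append(cv2.resize(im[130:330,180:440],(480,369)))
im=grab('scene')[1]; u=project('scene',[.6433,.129,.1])[0].astype(int); ims.append(cv2.resize(im[u[1]-60:u[1]+60,u[0]-50:u[0]+50],(308,369),interpolation=cv2.INTER_CUBIC))
cv2.imwrite('pics/lidchk.png',np.hstack(ims))
```

```text
t 32.23 tcp [0.6427 0.1281 0.1527] shift [0.02 0.09 1.67] rot [-0.     -0.     -0.0004] gap 0.253 F [-0.   0.6 -0.6]
```

View pics/lidchk.png

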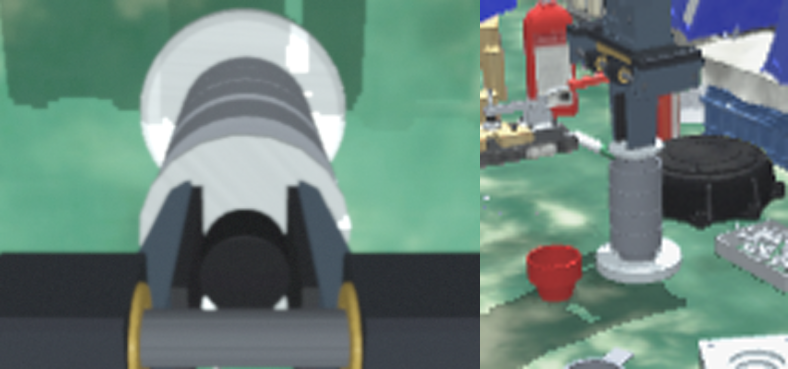

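move_arm --pt "0 0.1 0.6 0 0 0 1" --pt "0 0.1 1.0 0 0 0 1" --pt "0 0.1 1.3 0 0 0 1" --pt "0 0.1 1.5 0 0 0 1" --pt "0 0.1 1.6 0 0 0 1" --pt "0 0.1 1.6 0 0 0 1"

```text
time_s: 33.08
tcp_pos: [0.6425, 0.1296, 0.1366]
eef_rot: [-0.0, 1.0, -0.0, 0.0]
force: [1.6, -0.5, -1.0]
finger_gap: 0.253
```

```bash
python3 -c "
from h import *
shift(.6425,.129,.136)"
```

```text
t 33.08 tcp [0.6425 0.1296 0.1366] shift [ 0.   -0.06  0.06] rot [-0.      0.      0.0003] gap 0.253 F [ 1.6 -0.5 -1. ]
```

move_arm --pt "0 0 0.1 0 0 0 1" --pt "0 0 0.1 0 0 0 -1" --pt "0 0 0.1 0 0 0 -1" --pt "0 0 0.1 0 0 0 -1" --pt "0 0 -4 0 0 0 -1" --pt "0 0 -8 0 0 0 -1" --pt "2 -5.5 -8 0 0 0 -1" --pt "4 -11 -8 0 0 0 -1" --pt "6 -16.5 -8 0 0 0 -1" --pt "8 -22 -8 0 0 0 -1" --pt "10.2 -26.8 -6.5 0 0 0 -1" --pt "10.2 -26.8 -6.5 0 0 0 -1"

```text
time_s: 34.58
tcp_pos: [0.5388, -0.1407, 0.2008]
eef_rot: [0.002, 1.0, 0.0, -0.001]
force: [0.9, 0.2, 0.0]
finger_gap: 0.999
```

move_arm --pt "0 0 0 0 0 0 -1" --pt "0 0 0 0 0 0 -1" --pt "0 0 0 0 0 0 -1"

```text
time_s: 34.95
tcp_pos: [0.5411, -0.1376, 0.2018]
eef_rot: [-0.001, 1.0, -0.0, 0.0]
force: [0.3, 0.0, 0.4]
finger_gap: 0.999
```

Run:
```python
from h import *
s,im=grab('wrist','w10')
hsv=cv2.cvtColor(im,cv2.COLOR_BGR2HSV)
m=((hsv[...,0]>95)&(hsv[...,0]<130)&(hsv[...,1]<75)&(hsv[...,1]>5)&(hsv[...,2]>60)).astype(np.uint8)
m=cv2.morphologyEx(m,cv2.MORPH_OPEN,np.ones((3,3)))
c=blob(m,project('wrist',[.456,-.138,.05],s)[0],800); P=onplane('wrist',c,.05,s); Q=P
for k in range(12):
    cc,r=circ(Q); e=np.hypot(*(P-cc).T)-r; Q=P[np.abs(e)<.0015+.003*(k<6)]
print('D',cc,r); far=P[e>.012]; d=far.mean(0)-cc; print('tag dir',np.arctan2(d[1],d[0]),np.hypot(*(far-cc).T).max(),len(far))
shift(*cc,.026,np.arctan2(d[1],d[0]))
sq=blob((hsv[...,1]<50)&(hsv[...,2]>150),project('wrist',[.619,-.16,.02],s)[0],2000); print(sq.min(0),sq.max(0),cv2.minAreaRect(onplane('wrist',sq,.02,s).astype(np.float32)))
```

```text
D [ 0.44773524 -0.14118317] 0.029186654635600162
tag dir 0.5358159571904828 0.055077760629726406 46
t 35.0 tcp [ 0.541  -0.1377  0.2017] shift [ 9.33 -0.33 17.57] rot [-1.000e-04  2.000e-04 -5.345e-01] gap 1.008 F [0.3 0.7 0.6]
[384 146] [455 224] ((0.5370156168937683, -0.016230344772338867), (0.08215469866991043, 0.06877505034208298), 47.493316650390625)
```

View pics/w10.png

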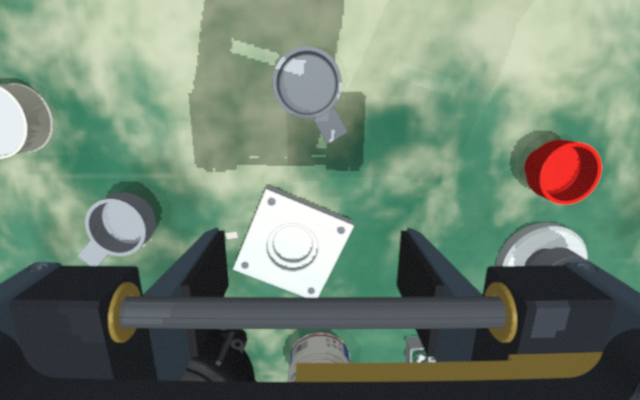

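move_arm --pt "4 -0.3 3 0 0 -0.18 -1" --pt "9.3 -0.35 6 0 0 -0.36 -1" --pt "9.3 -0.35 9 0 0 -0.534 -1" --pt "9.3 -0.35 12 0 0 -0.534 -1" --pt "9.3 -0.35 15 0 0 -0.534 -1" --pt "9.3 -0.35 17.5 0 0 -0.534 -1" --pt "9.3 -0.35 17.5 0 0 -0.534 -1" --pt "9.3 -0.35 17.5 0 0 -0.534 -1" --pt "9.3 -0.35 17.5 0 0 -0.534 1" --pt "9.3 -0.35 17.5 0 0 -0.534 1" --pt "9.3 -0.35 17.5 0 0 -0.534 1" --pt "9.3 -0.35 17.5 0 0 -0.534 1"

```text
time_s: 36.5
tcp_pos: [0.4478, -0.142, 0.0269]
eef_rot: [-0.264, 0.965, -0.0, 0.0]
force: [-0.6, 0.6, 5.6]
finger_gap: 0.656
```

Run:
```python
from h import *
im=cv2.imread('pics/w10.png'); hsv=cv2.cvtColor(im,cv2.COLOR_BGR2HSV)
s=dict(tcp_pos=np.array([.541,-.1376,.2018]),eef_rot=np.array([0,1,0,0.]))
m=(hsv[...,1]<40)&(hsv[...,2]>170); m[300:]=0
sq=blob(m,(292,243),2000); P=onplane('wrist',sq,.02,s); print(sq.min(0),sq.max(0),cv2.minAreaRect(P.astype(np.float32)))
sc=onplane('wrist',sq[[sq[:,0].argmin(),sq[:,0].argmax(),sq[:,1].argmin(),sq[:,1].argmax()]],.02,s); print(sc)
shift(.618,-.16,.0305,0)
```

```text
[233 189] [353 297] ((0.617117166519165, -0.1585216224193573), (0.10218410193920135, 0.10149747878313065), 66.53419494628906)
[[ 0.64071767 -0.22375789]
 [ 0.59329241 -0.09255443]
 [ 0.55146381 -0.18472609]
 [ 0.67847621 -0.14306893]]
t 36.5 tcp [ 0.4478 -0.142   0.0269] shift [-13.74 -10.22  -0.36] rot [-2.000e-04  3.000e-04  5.341e-01] gap 0.656 F [-0.6  0.6  5.6]
```

move_arm --pt "0 0 -4 0 0 0 1" --pt "0 0 -8 0 0 0 1" --pt "-4 -3 -8 0 0 0.17 1" --pt "-8 -6 -8 0 0 0.34 1" --pt "-12 -9 -8 0 0 0.5 1" --pt "-13.7 -10 -8 0 0 0.534 1" --pt "-13.7 -10 -6 0 0 0.534 1" --pt "-13.7 -10 -4 0 0 0.534 1" --pt "-13.7 -10 -3 0 0 0.534 1" --pt "-13.7 -10 -3 0 0 0.534 1" --pt "-13.7 -10 -3 0 0 0.534 1"

```text
time_s: 37.88
tcp_pos: [0.6165, -0.1584, 0.057]
eef_rot: [-0.0, 1.0, -0.0, 0.0]
force: [0.0, -0.2, -1.3]
finger_gap: 0.656
```

```bash
python3 -c "
from h import *
shift(.617,-.1585,.031)"
```

```text
t 37.88 tcp [ 0.6165 -0.1584  0.057 ] shift [-0.05 -0.01  2.6 ] rot [-0.0002  0.0005  0.0002] gap 0.656 F [ 0.  -0.2 -1.3]
```

move_arm --pt "0 0 1.5 0 0 0 1" --pt "0 0 2.6 0 0 0 1" --pt "0 0 2.6 0 0 0 1" --pt "0 0 2.6 0 0 0 1"

```text
time_s: 38.38
tcp_pos: [0.6161, -0.1582, 0.03]
eef_rot: [-0.0, 1.0, 0.0, -0.0]
force: [-0.9, -0.4, 0.0]
finger_gap: 0.653
```

move_arm --pt "0 0 0 0 0 0 -1" --pt "0 0 0 0 0 0 -1" --pt "0 0 0 0 0 0 -1" --pt "0 0 -5 0 0 0 -1" --pt "0 0 -10 0 0 0 -1" --pt "-2 -5 -15 0 0 0 -1" --pt "-4.9 -10 -17 0 0 0 -1" --pt "-4.9 -15 -17 0 0 0 -1" --pt "-4.9 -17.2 -17 0 0 0 -1" --pt "-4.9 -17.2 -17 0 0 0 -1" --pt "-4.9 -17.2 -17 0 0 0 -1" --pt "-4.9 -17.2 -17 0 0 0 -1"

```text
time_s: 39.88
tcp_pos: [0.6655, -0.3289, 0.2005]
eef_rot: [-0.001, 1.0, 0.0, -0.0]
force: [0.5, 0.5, 0.4]
finger_gap: 1.001
```

Run:
```python
from h import *
s,im=grab('wrist','w11')
hsv=cv2.cvtColor(im,cv2.COLOR_BGR2HSV)
m=((hsv[...,0]>95)&(hsv[...,0]<130)&(hsv[...,1]<75)&(hsv[...,1]>5)&(hsv[...,2]>60)).astype(np.uint8)
m=cv2.morphologyEx(m,cv2.MORPH_OPEN,np.ones((3,3)))
c=blob(m,project('wrist',[.582,-.33,.05],s)[0],800); P=onplane('wrist',c,.05,s); Q=P
for k in range(12):
    cc,r=circ(Q); e=np.hypot(*(P-cc).T)-r; Q=P[np.abs(e)<.0015+.003*(k<6)]
print('F',cc,r,c.mean(0)); far=P[e>.012]; d=far.mean(0)-cc; print('tag dir',np.arctan2(d[1],d[0]),np.hypot(*(far-cc).T).max(),len(far))
shift(*cc,.027,np.arctan2(d[1],d[0]))
```

```text
F [ 0.58256518 -0.33151822] 0.029493475706962178 [300.63983051 101.80932203]
tag dir -0.7817638863104823 0.054558239568861806 38
t 39.92 tcp [ 0.6655 -0.329   0.2006] shift [ 8.29 -0.24 17.36] rot [ 1.000e-04 -3.000e-04  7.831e-01] gap 1.001 F [ 0.1 -0.7  0.3]
```

View pics/w11.png

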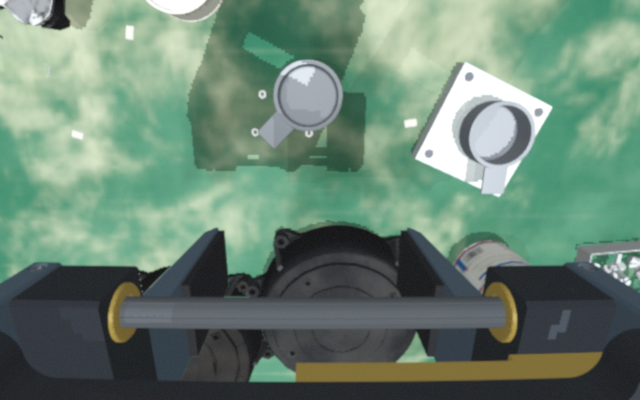

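move_arm --pt "4 -0.2 2 0 0 0.18 -1" --pt "8.3 -0.25 4 0 0 0.36 -1" --pt "8.3 -0.25 7 0 0 0.54 -1" --pt "8.3 -0.25 10 0 0 0.72 -1" --pt "8.3 -0.25 13 0 0 0.783 -1" --pt "8.3 -0.25 16 0 0 0.783 -1" --pt "8.3 -0.25 17.3 0 0 0.783 -1" --pt "8.3 -0.25 17.3 0 0 0.783 -1" --pt "8.3 -0.25 17.3 0 0 0.783 1" --pt "8.3 -0.25 17.3 0 0 0.783 1" --pt "8.3 -0.25 17.3 0 0 0.783 1" --pt "8.3 -0.25 17.3 0 0 0.783 1"

```text
time_s: 41.42
tcp_pos: [0.5827, -0.3329, 0.0281]
eef_rot: [0.381, 0.924, -0.0, 0.0]
force: [-1.4, 0.9, 4.9]
finger_gap: 0.656
```

```bash
python3 -c "
from h import *
shift(.617,-.1585,.056)"
```

```text
t 41.42 tcp [ 0.5827 -0.3329  0.0281] shift [ 9.87 14.79 -2.79] rot [-1.000e-04  6.000e-04 -7.828e-01] gap 0.656 F [-1.4  0.9  4.9]
```

move_arm --pt "0 0 -4.5 0 0 0 1" --pt "0 0 -9 0 0 0 1" --pt "2.5 4 -9 0 0 -0.18 1" --pt "5 8 -9 0 0 -0.36 1" --pt "7.5 11.5 -9 0 0 -0.54 1" --pt "9.9 14.8 -9 0 0 -0.72 1" --pt "9.9 14.8 -9 0 0 -0.783 1" --pt "9.9 14.8 -9 0 0 -0.783 1" --pt "9.9 14.8 -7 0 0 -0.783 1" --pt "9.9 14.8 -6 0 0 -0.783 1" --pt "9.9 14.8 -6 0 0 -0.783 1" --pt "9.9 14.8 -6 0 0 -0.783 1"

```text
time_s: 42.92
tcp_pos: [0.6167, -0.1582, 0.0876]
eef_rot: [0.0, 1.0, 0.0, -0.0]
force: [-0.0, 0.0, 0.4]
finger_gap: 0.656
```

```bash
python3 -c "
from h import *
shift(.617,-.1585,.057)"
```

```text
t 42.92 tcp [ 0.6167 -0.1582  0.0876] shift [-0.03 -0.03  3.06] rot [ 0.     -0.     -0.0003] gap 0.656 F [-0.   0.   0.4]
```

move_arm --pt "0 0 1.2 0 0 0 1" --pt "0 0 2.4 0 0 0 1" --pt "0 0 3.0 0 0 0 1" --pt "0 0 3.0 0 0 0 1" --pt "0 0 3.0 0 0 0 1"

```text
time_s: 43.55
tcp_pos: [0.6166, -0.158, 0.0574]
eef_rot: [-0.0, 1.0, 0.0, -0.0]
force: [-0.2, -0.7, -0.5]
finger_gap: 0.66
```

move_arm --pt "0 0 0 0 0 0 -1" --pt "0 0 0 0 0 0 -1" --pt "0 0 0 0 0 0 -1" --pt "0 0 -5 0 0 0 -1" --pt "0 0 -10 0 0 0 -1" --pt "0 0 -16 0 0 0 -1" --pt "2 -6 -20 0 0 0 -1" --pt "4 -12 -22 0 0 0 -1" --pt "6 -18 -22 0 0 0 -1" --pt "6 -24 -22 0 0 0 -1" --pt "6 -30 -22 0 0 0 -1" --pt "6 -33 -22 0 0 0 -1"

```text
time_s: 45.05
tcp_pos: [0.556, -0.4907, 0.2775]
eef_rot: [0.001, 1.0, -0.0, 0.0]
force: [0.3, 1.6, -0.8]
finger_gap: 1.0
```

Run:
```python
from h import *
t=np.linspace(0,2*np.pi,40); rows=[]
for n in('top','scene'):
    im=grab(n,'fin_'+n)[1]; o=im.copy()
    for x,y,z,r in((.6433,.129,.133,.031),(.617,-.1585,.079,.03)):
        cv2.polylines(o,[project(n,np.c_[x+r*np.cos(t),y+r*np.sin(t),0*t+z]).round().astype(int)],True,(0,255,255),1)
    a,b=(np.s_[140:260,250:450] if n=='top' else np.s_[160:280,265:465]),0
    rows.append(np.hstack([cv2.resize(q[a],(400,240),interpolation=cv2.INTER_CUBIC) for q in(im,o)]))
cv2.imwrite('pics/fin.png',np.vstack(rows))
```

```text
(no output)
```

View pics/fin.png

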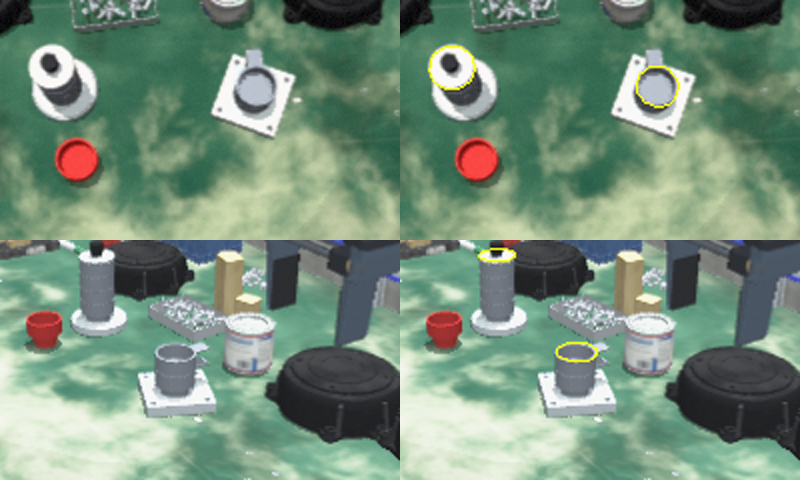

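Both stacks match the fully home outlines in both views, and the lid lies flat. I'm handing in.

```bash
python3 -c "
from h import *
print(ticket.hand_in())"
```

```text
the job is handed in; nothing more can be done
None
```

The job is handed in at about 45 s of robot time. The lid came off the round base first. Then all four plain cups were nested on it, and the lid went back on as the cover of the top one. After that the two tagged cups present were nested on the square base. The red and orange cups and the other things on the bench were not handled.

**Last checks:** In the final top and scene pictures, the lid disc and the top tagged rim lie on the outlines predicted for fully home stacks. The lid sits flat, and wrist forces stayed under 10 N at every reading. No picture showed a cup knocked aside.

**Disagreements:**
- **Plain stack's rim radius:** one wrist-camera fit gave 30.7 mm instead of about 29.6 mm. I put this down to the base ring behind it, and the scene view matched the expected stack height.
- **Lid disc on the bench:** one fit came out about 5 mm off the knob centre, so I gripped by the knob fit, and the lid seated freely.

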